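# Pointing check before a run, then slide the stage in

## Task

Make the pointing check before the test run: from straight above, point at the domed specimen clamped at the centre of the stage, holding the fingertips a centimetre or two over it for a good two seconds, then point in the same way at the black clamp knob that holds it; never point at the flat specimen, and never touch the stage or what is mounted on it. Then push the carriage gently by the outside of its rubber push pad, along the rail and fully home against the micrometer stop, and move clear. Grip nothing, and leave the spare parts and tools lying where they are.

Things in the scene. Friction and masses are not known exactly. Their poses are not given: they have to be found in the camera images.
- stand: Bench test stand, fixed to the bench. Grey base plate 280 x 520 mm, 30 mm thick (x -130 to +150, y -220 to +300 mm from its origin). Origin at bench level under the rail; z up; y along the rail, pointing the way the carriage slides to its stop. At x +115, y +130 mm stands a steel column 42 mm across, 530 mm tall, that carries the probe head.
- probe_tip (a point): Underside of the probe, 152 mm above the bench, over x 0, y +130 mm of the stand. Knurled foot 22 mm across, thin rod above it, a cone 26 to 46 mm across from 225 mm, the head (62 mm wide along y) from 389 mm above the bench. Keep clear of it.
- stop_tip (a point): End of the steel spindle of the brass micrometer screw, the carriage's stop, 85 mm above the bench; its black bracket stands behind it on the stand's base, at y +211 to +261 mm, the brass screw head beyond.
- carriage (a joint): Position of the carriage along the rail in m: 0 at the loading end, 0.200 home against the spindle of the micrometer stop, with the specimen under the probe. It starts between 0 and 0.04. It slides with about 3 N of friction (a little more when moving fast) and stays where it is left; carriage and stage weigh about 0.9 kg. It cannot lift off the rail.
- push_pad (a point): Centre of the outer face of the black rubber push pad at the carriage's loading end, 140 mm behind the specimen against the sliding direction. The pad is an upright flat face 104 mm wide (across the rail) and 58 mm tall, square to the stand's y axis, from 68 to 126 mm above the bench (its centre at 97 mm). It is pushed from outside, towards the stand's +y. An aluminium plate backs it, 12 mm thick together. Axes as the stand's.
- drum: Round aluminium stage on the carriage, 128 mm across, 68 to 118 mm above the bench, and all mounted on it: domed specimen at the centre, steel clamp plate (top at 124 mm) with clamp knob and a tail reaching 91 mm from the axis, flat specimen. Origin on the axis, underside; x points from knob to centre; starts within 0.9 rad of the stand's x. It turns if nudged.
- specimen_top (a point): Top of the domed specimen held in the clamp's fork at the centre of the stage: amber resin button 24 mm across, 16 mm tall with a rounded top, 134 mm above the bench. z up.
- clamp_knob_top (a point): Centre of the top of the clamp knob: the black fluted hand knob, 25 mm across and 24 mm tall, on the clamp plate, 48 mm from the specimen's centre; its top is 148 mm above the bench. z up.
- flat_top (a point): Centre of the top of the flat specimen on the stage: amber resin disc 24 mm across on a 30 mm steel seat, 42 mm from the domed specimen on the side away from the knob; its top is 126 mm above the bench. Not the one to be tested. z up.
- weight: Loose steel 200 g weight with a neck and button, 28 mm across, 45 mm tall, standing on the stand's base at its robot side; origin under its foot.
- spare_knob: Loose spare black fluted knob, same look as the clamp knob, 25 mm across and 24 mm tall, standing on the stand's base at its robot side; origin under its foot.
- spare_dome: Loose spare domed amber specimen, 24 mm across, 16 mm tall, in a pocket of the white tray (110 x 150 mm, 22 mm tall, six pockets); origin under it.
- spare_flat: Loose spare flat amber specimen, 24 mm across, 6 mm tall, in a pocket of the white tray; origin under it.
- caliper: Loose digital caliper lying on the bench, 210 mm long, 14 mm tall; origin under the middle of its beam, x along it.
- tweezers: Loose steel tweezers lying on the bench, 125 mm long, 8 mm tall; origin under the middle, x towards the points.
- loupe: Loose black magnifier, 38 mm across, 42 mm tall, standing on the bench; origin under it.
- jar: Loose small jar with a white cap, 48 mm across, 60 mm tall, standing on the bench; origin under it.

How it is judged:
By the outcome, as a careful person would: the job done as asked, in the order asked, and still so for the second after the job is handed in, with the robot touching nothing.
It also fails if it takes over 58 s, if anything falls off the work surface, if the arm or the gripper's body presses on something with over 40 N, if the wrist force passes 120 N, or if a joint passes its speed limit or range.

## Robot

A 6-joint arm with a two-finger parallel gripper is mounted at the origin on the work surface. World frame = base frame: x ahead of the robot, y to its left, z up, the work surface at z = 0. Lengths are in m, angles in rad, forces in N, time in s.
With the tool pointing down it reaches from about 0.25 to 0.85 m from the base axis. Payload 12.5 kg.
Tool frame: the origin (TCP) lies at the very end of the fingers, on their centre line; the grasp point (between the pads) lies 19 mm behind it; x points along the fingers, y is the direction in which the jaws open and shut, and the axes are right-handed (so a half turn about x gives the same grasp; the last joint's range is limited). The gripper opens to 93 mm and grips with 3 to 60 N. Pads are 15 mm wide; open, the fingers measure 128 mm over their backs; the gripper's body (75 mm by 188 mm) begins 65 mm behind the grasp point.
Start: joints at [1.111, 0.351, 1.652, -0, 1.139, -0.085], TCP at [0.201, 0.512, 0.219] pointing down, gripper open.
Joint ranges: [-2.75, 2.75], [-0.79, 2.1], [0.01, 2.65], [-1.57, 4.71], [0.07, 3.14], [-2.87, 2.87]. Speed limits (rad/s): [2.22, 2.22, 2.79, 3.14, 3.14, 3.14].

## Interface

Orientations are given as a rotation vector (axis times angle).
In Python, from workcell import readout, imaging, bot gives the robot as it stands.
- The arm moves only by the tool arm_command, never from a script. Its argument "increments" is a list of rows, each an object of numbers: "jaw": the opening, from -1 (shut) to 1 (fully open), so that 0 is half open; "tx", "ty", "tz": the shift along the tool's x, y, z in mm; "ax", "ay", "az": the turn, a rotation vector about the tool's x, y, z in degrees. A call has 1 to 8 rows; each row shifts and turns the pose as measured when the row begins, along the tool's axes as they then stand; what a row does not reach is not made up. A row lasts 1/10 s, in which the tool goes at most 50 mm and 8.59 degrees, less where a joint would pass 70% of its speed; a pose out of reach is approached as far as the arm can. A call is refused whole if a number of a shift passes 50 or a number of a turn 8.59, either way. A call with a gripper value outside its range is refused whole. The fingers move at their own pace and stop on an object; "newtons" is the grip in N (left out, the last holds). Time passes only in rows, so rows that do not move let the fingers close. It gives the time, the measured TCP pose, the force and the opening at its end, in the units of the state.
- readout.state(): the state, without advancing time (a new reading comes with each control period).
- imaging.grab_frame(name): name is "scene" or "top" or "wrist"; returns a dict with "img" (400x640x3 uint8, blue, green, red), "z_map" (400x640 float32, m along the optical axis (not along the pixel's ray), 0 where there is no reading), "fx", "fy", "cx", "cy" (pixels), "position" and "orientation" of the camera in the world; the wrist camera has in their place "tool_from_camera" (4x4, takes a point from camera to tool coordinates, whose origin is the TCP and whose axes are the tool frame's). Camera axes: x right, y down, z forward; pixel columns grow to the right and rows downward; lengths in m; the calibration is good to about 2 mm. The wrist camera is an equidistant fisheye: a pixel r from the principal point sees the ray r / f radians off the axis. A picture is of the moment at which its call begins: read the wrist's pose just before it.
- bot.sign_off(): hands the job in, once; it reports no verdict.
The state is a dict: "time": time; "qpos": joint angles; "qvel": joint speeds; "joint_efforts": joint torques, N m; "tool_pos": TCP position; "tcp_rot": TCP orientation; "contact_force": force on the tool from outside, world axes, zero at the start; "torque": the same for the moment, N m; "opening": finger opening in m.
Only numpy, scipy, OpenCV 4.12 (cv2) and the standard library are available. Lean on these libraries where they do the work, as an engineer would, in place of code of your own. Each camera call takes 0.05 s, during which the arm holds its last target.

## Working session

There is one attempt and no reset: what is moved stays moved. The work goes in short steps, Python scripts to look and compute and a tool call to move; the robot and the scene stay as the last step left them, time stands still between calls to the robot, and variables do not carry over. Pictures are saved under pics/ and viewed, and the job is handed in when it is done.

Besides the shell and the picture viewer there is one more tool, called after "Call:" by a JSON object that holds its "name" and its "arguments", one argument or row to a line. arm_command: Moves the arm, as the interface text tells. Its arguments: {"type":"object","properties":{"increments":{"type":"array","items":{"type":"object","properties":{"jaw":{"type":"number"},"tx":{"type":"number"},"ty":{"type":"number"},"tz":{"type":"number"},"ax":{"type":"number"},"ay":{"type":"number"},"az":{"type":"number"}}}},"newtons":{"type":"number"}},"required":["increments"]}

```bash
mkdir -p pics; ls
python3 - <<'E'
from workcell import readout, imaging, bot
import cv2,pickle
print(readout.state())
d={}
for n in ["scene","top","wrist"]:
    f=imaging.grab_frame(n); d[n]=f
    cv2.imwrite(f"pics/a_{n}.png",f["img"]); print(n,{k:v for k,v in f.items() if k not in("img","z_map")})
pickle.dump(d,open("a.pkl","wb"))
E
```

```text
pics
{'time': 0.0, 'qpos': array([ 1.11141612e+00,  3.51256303e-01,  1.65244073e+00, -3.79319708e-05,
        1.13911931e+00, -8.46212325e-02]), 'qvel': array([-0.00029507, -0.00032921,  0.00026738, -0.00123206, -0.00050916,
        0.00112506]), 'joint_efforts': array([ 6.78834404e-04, -4.97319674e+01, -2.85266304e+01,  6.98475447e-02,
        2.57004169e-02, -1.14389377e-04]), 'tool_pos': array([0.20116205, 0.51150488, 0.21808412]), 'tcp_rot': array([ 0.29308523,  1.55102283, -0.29496031]), 'contact_force': array([-0.00213017, -1.01357673,  0.67112588]), 'torque': array([-0.03048706,  0.04400979, -0.03345132]), 'opening': 0.09298738073601352}
scene {'fx': 390.9803019904317, 'fy': 390.9803019904317, 'cx': 315.2547529536898, 'cy': 203.78411012928845, 'position': array([ 0.98354875, -0.5743734 ,  1.0015282 ]), 'orientation': array([-2.25439189, -0.95740415,  0.33935796])}
top {'fx': 452.9884702459787, 'fy': 452.9884702459787, 'cx': 320.40677154432416, 'cy': 199.241310702923, 'position': array([ 0.33982356, -0.00888781,  1.41964445]), 'orientation': array([-2.20763402,  2.16158788, -0.07191773])}
wrist {'fx': 309.70691628693146, 'fy': 309.70691628693146, 'cx': 314.6389051797404, 'cy': 198.112437458647, 'tool_from_camera': array([[ 3.82081337e-04, -2.79684982e-01,  9.60091748e-01,
        -1.65785820e-01],
       [ 9.99999899e-01,  3.32215432e-04, -3.01185415e-04,
        -1.78456424e-03],
       [-2.34720258e-04,  9.60091767e-01,  2.79685080e-01,
        -7.90006683e-02],
       [ 0.00000000e+00,  0.00000000e+00,  0.00000000e+00,
         1.00000000e+00]])}
```

View pics/a_scene.png

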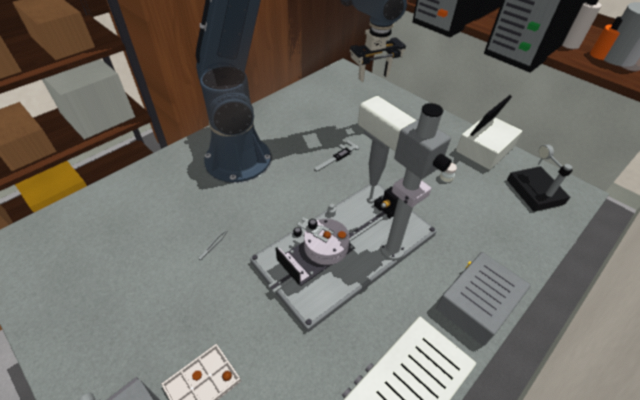

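View pics/a_top.png

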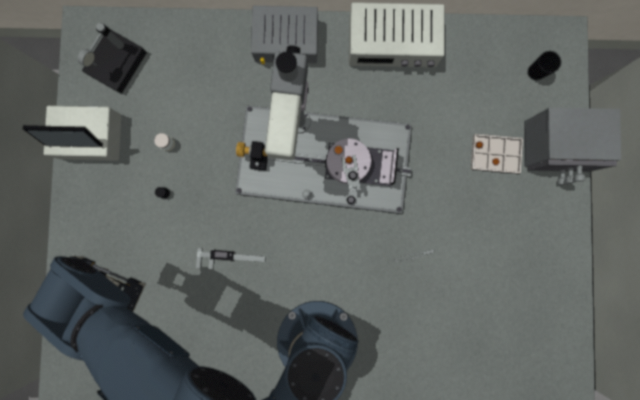

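View pics/a_wrist.png

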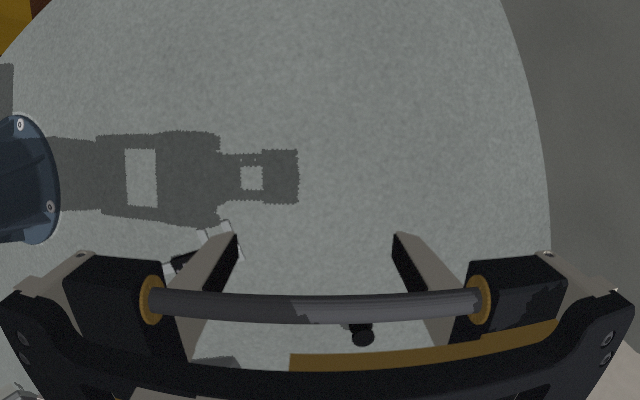

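The top view looks down with image up = +x and left = +y. The stage is near pixel (350,160) and the pad near (385,167). The probe head covers (283,125), and the stop is near (257,155). I'll zoom in and measure.

```bash
cat > h.py <<'E'
import numpy as np,cv2,pickle
from scipy.spatial.transform import Rotation as R
def ray(f,u,v):
    d=np.array([(u-f["cx"])/f["fx"],(v-f["cy"])/f["fy"],1.]); return np.array(f["position"]),R.from_rotvec(f["orientation"]).as_matrix()@d
def onz(f,u,v,z):
    p,d=ray(f,u,v); return p+d*(z-p[2])/d[2]
def proj(f,P):
    q=R.from_rotvec(f["orientation"]).as_matrix().T@(np.array(P)-f["position"]); return f["fx"]*q[0]/q[2]+f["cx"],f["fy"]*q[1]/q[2]+f["cy"]
E
python3 - <<'E'
from h import *
d=pickle.load(open("a.pkl","rb"))
for n,(x,y,w,h),s in [("top",(225,90,200,130),4),("scene",(240,170,200,160),4)]:
    c=cv2.resize(d[n]["img"][y:y+h,x:x+w],None,fx=s,fy=s,interpolation=cv2.INTER_CUBIC); cv2.imwrite(f"pics/b_{n}.png",c)
E
```

```text
(no output)
```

View pics/b_top.png

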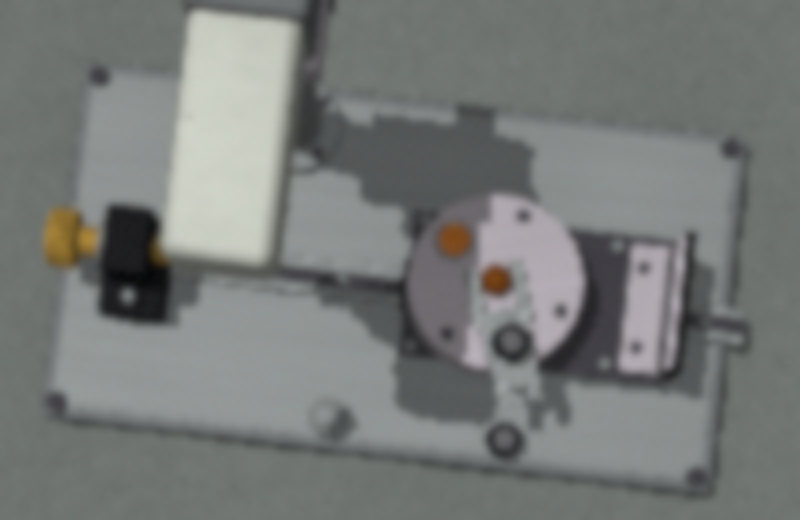

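View pics/b_scene.png

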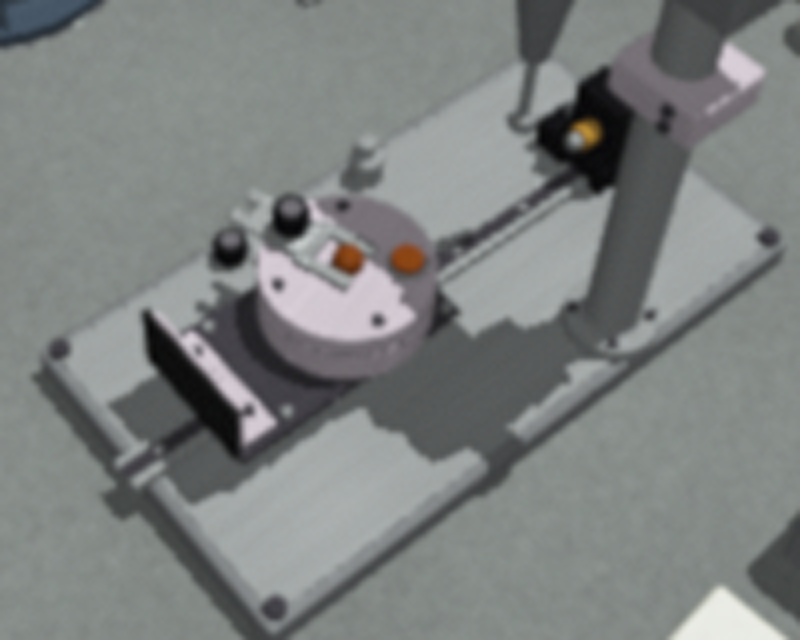

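Run:
```python
from h import *
d=pickle.load(open("a.pkl","rb")); t=d["top"]; s=d["scene"]
T=lambda u,v:(u/4+225-.375,v/4+90-.375)
S=lambda u,v:(u/4+240-.375,v/4+170-.375)
C=[onz(t,*T(*c),.03) for c in [(88,65),(748,142),(710,497),(45,418)]]
# stand coords: TL=(150,300) TR=(150,-220) BR=(-130,-220) BL=(-130,300)
A=np.array([[.15,.3],[.15,-.22],[-.13,-.22],[-.13,.3]]);B=np.array(C)[:,:2]
a=A-A.mean(0);b=B-B.mean(0)
th=np.arctan2((a[:,0]*b[:,1]-a[:,1]*b[:,0]).sum(),(a*b).sum())
Rm=np.array([[np.cos(th),-np.sin(th)],[np.sin(th),np.cos(th)]]);o=B.mean(0)-Rm@A.mean(0)
print("yaw",th,"o",o,"resid mm",((A@Rm.T+o-B)*1000).round(1).tolist())
np.savez("st.npz",th=th,o=o)
toS=lambda P:(Rm.T@(P[:2]-o)*1000).round(1)
# HSV amber centroids
for n,f in (("top",t),("scene",s)):
    h=cv2.cvtColor(f["img"],cv2.COLOR_BGR2HSV); m=cv2.inRange(h,(5,150,90),(20,255,255))
    k,l,st,ce=cv2.connectedComponentsWithStats(m)
    for i in range(1,k):
        if st[i,4]>=8: print(n,st[i].tolist(),ce[i].round(1))
for nm,tp,sp,z in [("dome",(497,280),(350,256),.132),("knob",(512,341),(291,206),.148),("flat",(454,239),(408,259),.126)]:
    pt=onz(t,*T(*tp),z);ps=onz(s,*S(*sp),z); print(nm,pt.round(4),ps.round(4),toS(pt),toS(ps))
cs=T(496,281)
print("drum top rim centre",onz(t,*T(495,281),.118).round(4),toS(onz(t,*T(495,281),.118)))
for nm,c,z in [("padtop edge hi",(690,235),.126),("pad lo",(682,372),.126)]:
    P=onz(t,*T(*c),z);print(nm,P.round(4),toS(P))
for nm,c,z in [("pad tl",(146,310),.126),("pad tr",(240,400),.126)]:
    P=onz(s,*S(*c),z);print("scene",nm,P.round(4),toS(P))
```

```text
yaw -0.09627276076946863 o [ 0.5457069  -0.05055382] resid mm [[0.8, 0.6], [1.2, -1.9], [-1.0, -2.1], [-1.0, 3.4]]
top [237, 143, 11, 12, 96] [241.2 149. ]
top [477, 143, 5, 4, 17] [478.9 144.6]
top [335, 147, 7, 6, 32] [338.  149.3]
top [346, 158, 6, 5, 21] [348.5 159.6]
top [493, 159, 5, 5, 18] [495.3 161.1]
scene [152, 0, 33, 111, 734] [167.3  64.7]
scene [169, 0, 3, 7, 10] [170.   3.]
scene [190, 0, 9, 21, 89] [194.2   8.5]
scene [144, 5, 5, 15, 31] [145.9  12.6]
scene [164, 4, 2, 5, 8] [164.4   6.4]
scene [171, 8, 3, 7, 9] [172.   10.8]
scene [438, 9, 10, 8, 57] [442.2  12.6]
scene [167, 18, 6, 17, 26] [169.7  26. ]
scene [474, 22, 11, 4, 19] [479.   23.3]
scene [176, 25, 17, 57, 206] [182.4  55.3]
scene [591, 24, 28, 36, 553] [603.9  42.1]
scene [574, 59, 20, 8, 39] [583.8  62.2]
scene [35, 68, 9, 4, 11] [38.5 69.6]
scene [0, 71, 34, 14, 68] [15.7 78.1]
scene [182, 82, 15, 31, 177] [188.3  94.3]
scene [174, 107, 6, 15, 31] [176.3 114.2]
scene [184, 112, 7, 22, 53] [186.7 123.3]
scene [182, 131, 3, 6, 10] [182.8 133.5]
scene [82, 140, 11, 6, 16] [ 86.9 142.4]
scene [41, 145, 41,
[... 181 characters left out ...]
.  202.4]
scene [324, 232, 6, 6, 29] [326.7 234.3]
scene [338, 232, 8, 6, 38] [341.3 234.4]
scene [193, 371, 8, 9, 54] [196.5 375. ]
scene [223, 372, 8, 8, 55] [226.6 375.5]
dome [ 0.5443 -0.083   0.132 ] [ 0.5485 -0.0827  0.132 ] [  1.7 -32.4] [  5.9 -31.7]
knob [ 0.4986 -0.0934  0.148 ] [ 0.4974 -0.0905  0.148 ] [-42.8 -47.1] [-44.2 -44.4]
flat [ 0.5744 -0.0518  0.126 ] [ 0.5753 -0.0518  0.126 ] [28.7  1.5] [29.6  1.6]
drum top rim centre [ 0.5458 -0.0823  0.118 ] [  3.1 -31.6]
padtop edge hi [ 0.5809 -0.2219  0.126 ] [  51.5 -167.1]
pad lo [ 0.4815 -0.2171  0.126 ] [ -47.9 -171.9]
scene pad tl [ 0.4821 -0.2121  0.126 ] [ -47.8 -166.9]
scene pad tr [ 0.578  -0.2142  0.126 ] [  47.9 -159.8]
```

Run:
```python
from h import *
M=R.from_rotvec([ 0.29308523,  1.55102283, -0.29496031]).as_matrix();print(M.round(3))
```

```text
[[-0.001  0.366  0.931]
 [-0.001  0.931 -0.366]
 [-1.    -0.001 -0.   ]]
```

Call:
{"name": "arm_command", "arguments": {
  "increments": [
    {"jaw": -1,"tx": -6,"ty": -30,"tz": 34,"ax": 8.5},
    {"jaw": -1,"tx": -6,"ty": -24,"tz": 38,"ax": 8.5},
    {"jaw": -1,"tx": -6,"ty": -18,"tz": 41,"ax": 8.5},
    {"jaw": -1,"tx": -6,"ty": -12,"tz": 43,"ax": 8.5},
    {"jaw": -1,"tx": -6,"ty": -6,"tz": 45,"ax": 8.5},
    {"jaw": -1,"tx": -6,"ty": 1,"tz": 45,"ax": 8.5},
    {"jaw": -1,"tx": -6,"ty": 8,"tz": 44,"ax": 8.5},
    {"jaw": -1,"tx": -6,"ty": 14,"tz": 43,"ax": 8.5}
  ]
}}

```text
schema error: expected keys jaw, tx, ty, tz, ax, ay, az
```

Call:
{"name": "arm_command", "arguments": {
  "increments": [
    {"jaw": -1,"tx": -6,"ty": -30,"tz": 34,"ax": 8.5,"ay": 0,"az": 0},
    {"jaw": -1,"tx": -6,"ty": -24,"tz": 38,"ax": 8.5,"ay": 0,"az": 0},
    {"jaw": -1,"tx": -6,"ty": -18,"tz": 41,"ax": 8.5,"ay": 0,"az": 0},
    {"jaw": -1,"tx": -6,"ty": -12,"tz": 43,"ax": 8.5,"ay": 0,"az": 0},
    {"jaw": -1,"tx": -6,"ty": -6,"tz": 45,"ax": 8.5,"ay": 0,"az": 0},
    {"jaw": -1,"tx": -6,"ty": 1,"tz": 45,"ax": 8.5,"ay": 0,"az": 0},
    {"jaw": -1,"tx": -6,"ty": 8,"tz": 44,"ax": 8.5,"ay": 0,"az": 0},
    {"jaw": -1,"tx": -6,"ty": 14,"tz": 43,"ax": 8.5,"ay": 0,"az": 0}
  ]
}}

```text
time: 0.95
tool_pos: [0.3659, 0.1817, 0.266]
tcp_rot: [1.21, 1.206, -1.215]
contact_force: [0.1, -0.1, 0.5]
opening: 0.034
```

Call:
{"name": "arm_command", "arguments": {
  "increments": [
    {"jaw": -1,"tx": 0,"ty": 0,"tz": 45,"ax": 1.5,"ay": 0,"az": 0},
    {"jaw": -1,"tx": 0,"ty": 0,"tz": 45,"ax": 1.5,"ay": 0,"az": 0},
    {"jaw": -1,"tx": 0,"ty": 0,"tz": 45,"ax": 1.5,"ay": 0,"az": 0},
    {"jaw": -1,"tx": 0,"ty": 5,"tz": 45,"ax": 1,"ay": 0,"az": 0},
    {"jaw": -1,"tx": 0,"ty": 5,"tz": 45,"ax": 0,"ay": 0,"az": 0},
    {"jaw": -1,"tx": 0,"ty": 5,"tz": 30,"ax": 0,"ay": 0,"az": 0}
  ]
}}

```text
time: 1.55
tool_pos: [0.3631, -0.0852, 0.2677]
tcp_rot: [1.29, 1.151, -1.291]
contact_force: [0.5, 0.4, 0.1]
opening: 0.0004
```

```bash
cat >> h.py <<'E'
def look(tag,names):
    from workcell import readout,imaging
    d={"state":readout.state()}
    for n in names:
        d[n]=imaging.grab_frame(n); cv2.imwrite(f"pics/{tag}_{n}.png",d[n]["img"])
    pickle.dump(d,open(tag+".pkl","wb")); return d
def togo(st,P):
    M=R.from_rotvec(st["tcp_rot"]).as_matrix()
    return (M.T@(np.array(P)-st["tool_pos"])*1000).round(1)
def pw(st,f,P):
    "project world point into wrist fisheye"
    M=R.from_rotvec(st["tcp_rot"]).as_matrix(); q=M.T@(np.array(P)-st["tool_pos"])
    T=f["tool_from_camera"]; c=T[:3,:3].T@(q-T[:3,3]); r=np.hypot(c[0],c[1]); a=np.arctan2(r,c[2])*f["fx"]
    return f["cx"]+a*c[0]/r,f["cy"]+a*c[1]/r
def rw(st,f,u,v,z):
    x,y=u-f["cx"],v-f["cy"]; r=np.hypot(x,y); a=r/f["fx"]
    c=np.array([np.sin(a)*x/r,np.sin(a)*y/r,np.cos(a)]); T=f["tool_from_camera"]
    M=R.from_rotvec(st["tcp_rot"]).as_matrix(); d=M@T[:3,:3]@c; p=M@T[:3,3]+st["tool_pos"]
    return p+d*(z-p[2])/d[2]
E
python3 - <<'E'
from h import *
d=look("c",["wrist"]); st=d["state"]
print(st["tool_pos"],R.from_rotvec(st["tcp_rot"]).as_matrix().round(3),st["qpos"].round(3))
for P in [(.546,-.083,.134),(.498,-.092,.148),(.575,-.052,.126)]: print(np.round(pw(st,d["wrist"],P)))
E
```

```text
[ 0.3630952  -0.08515546  0.26768675] [[ 0.001  0.994 -0.111]
 [-0.003 -0.111 -0.994]
 [-1.     0.002  0.003]] [-0.354 -0.045  1.996 -0.002  1.188 -0.241]
[482. 168.]
[449. 183.]
[500. 138.]
```

View pics/c_wrist.png

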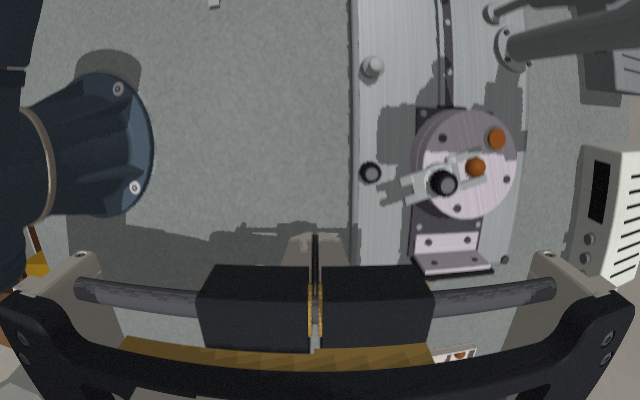

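The wrist view shows the dome at (475,167), the clamp knob top at (443,183), the flat specimen at (496,139) and the spare knob at (370,173).

Run:
```python
from h import *
d=pickle.load(open("c.pkl","rb")); st=d["state"];f=d["wrist"]
h=cv2.cvtColor(f["img"],cv2.COLOR_BGR2HSV); m=cv2.inRange(h,(5,150,60),(20,255,255)); m[:100]=0;m[260:]=0
k,l,s,ce=cv2.connectedComponentsWithStats(m)
for i in range(1,k):
    if s[i,4]>30: print(s[i],ce[i].round(1))
for n,u,v,z in [("dome",475.5,167,.130),("knob",443,183,.148),("flat",496,139,.126),("pad top l",411,277,.126),("pad top r",493,271,.126)]:
    P=rw(st,f,u,v,z);print(n,P.round(4),togo(st,P))
c=cv2.resize(f["img"][90:290,340:540],None,fx=3,fy=3,interpolation=cv2.INTER_CUBIC);cv2.imwrite("pics/c2.png",c)
```

```text
[489 130  16  18 247] [496.4 138.5]
[466 158  19  18 262] [475.2 166.8]
dome [ 0.5391 -0.0818  0.13  ] [137.9 174.3 -23.3]
knob [ 0.491  -0.0908  0.148 ] [119.9 127.5  -9. ]
flat [ 0.5693 -0.0528  0.126 ] [141.9 201.  -55.5]
pad top l [ 0.4632 -0.2086  0.126 ] [142.2 113.  111.1]
pad top r [ 0.5792 -0.2224  0.126 ] [142.4 229.8 111.9]
```

View pics/c2.png

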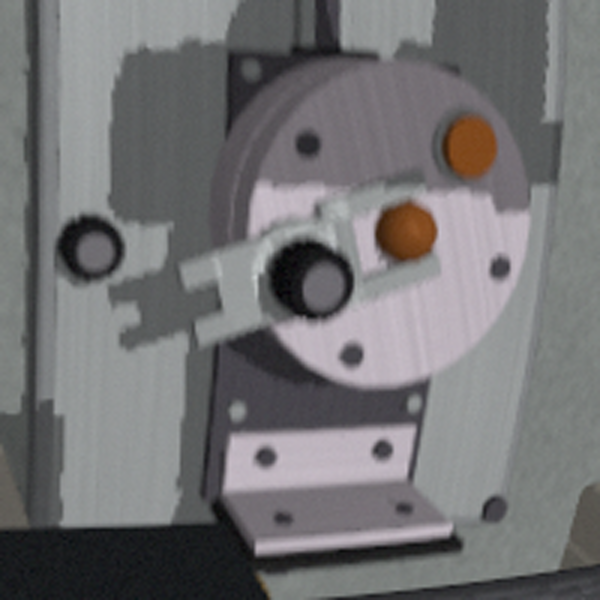

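Call:
{"name": "arm_command", "arguments": {
  "increments": [
    {"jaw": -1,"tx": 4,"ty": 42,"tz": -5,"ax": 0,"ay": 0,"az": 0},
    {"jaw": -1,"tx": 4,"ty": 42,"tz": -5,"ax": 0,"ay": 0,"az": 0},
    {"jaw": -1,"tx": 4,"ty": 42,"tz": -5,"ax": 0,"ay": 0,"az": 0},
    {"jaw": -1,"tx": 4,"ty": 30,"tz": -4,"ax": 0,"ay": 0,"az": 0},
    {"jaw": -1,"tx": 4,"ty": 20,"tz": -2,"ax": 0,"ay": 0,"az": 0},
    {"jaw": -1,"tx": 4,"ty": 5,"tz": 0,"ax": 0,"ay": 0,"az": 0},
    {"jaw": -1,"tx": 0,"ty": 0,"tz": 0,"ax": 0,"ay": 0,"az": 0}
  ]
}}

```text
time: 2.3
tool_pos: [0.5513, -0.0902, 0.2413]
tcp_rot: [1.293, 1.147, -1.298]
contact_force: [-0.5, -0.1, -0.9]
opening: 0.0001
```

Run:
```python
from h import *
d=look("d",["wrist"]); st=d["state"];f=d["wrist"]
print(st["tool_pos"],st["qpos"].round(3))
for P in [(.546,-.083,.134),(.498,-.092,.148),(.575,-.052,.126)]: print(np.round(pw(st,d["wrist"],P)))
c=cv2.resize(f["img"][60:260,220:420],None,fx=3,fy=3,interpolation=cv2.INTER_CUBIC);cv2.imwrite("pics/d2.png",c)
```

```text
[ 0.55129515 -0.09016335  0.24132313] [-0.243  0.344  1.603 -0.005  1.194 -0.123]
[310. 187.]
[257. 207.]
[337. 149.]
```

View pics/d_wrist.png

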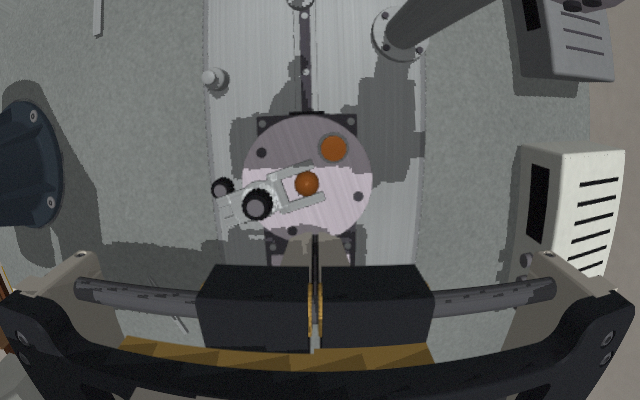

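View pics/d2.png

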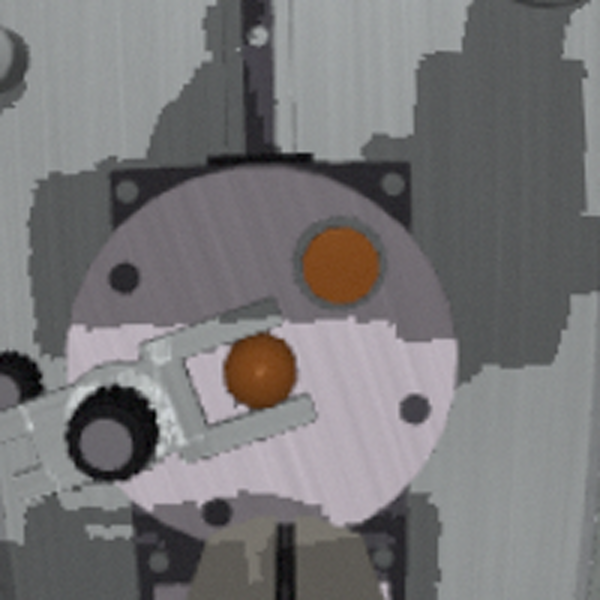

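In this view the dome is at (307,183.5), the knob cap at (255.3,208.3) and the flat specimen at (333,148). All three are within a few pixels of the predictions.

Run:
```python
from h import *
d=pickle.load(open("d.pkl","rb")); st=d["state"];f=d["wrist"]
for n,u,v,z in [("dome",306.9,183.5,.129),("drum",307.1,179,.118),("knob",255.3,208.3,.148),("flat",333,148.3,.126),("clampholes",0,0,0)][:4]:
    P=rw(st,f,u,v,z);print(n,P.round(4),togo(st,P))
```

```text
dome [ 0.5438 -0.0803  0.129 ] [112.3  -8.7  -9.4]
drum [ 0.5439 -0.0786  0.118 ] [123.3  -8.8 -11.1]
knob [ 0.4962 -0.0927  0.148 ] [ 93.3 -54.5   8.6]
flat [ 0.5713 -0.051   0.126 ] [115.2  15.2 -41.7]
```

Call:
{"name": "arm_command", "arguments": {
  "increments": [
    {"jaw": -1,"tx": 10,"ty": -5,"tz": -5,"ax": 0,"ay": 0,"az": 0},
    {"jaw": -1,"tx": 20,"ty": -3,"tz": -3,"ax": 0,"ay": 0,"az": 0},
    {"jaw": -1,"tx": 20,"ty": 0,"tz": 0,"ax": 0,"ay": 0,"az": 0},
    {"jaw": -1,"tx": 20,"ty": 0,"tz": 0,"ax": 0,"ay": 0,"az": 0},
    {"jaw": -1,"tx": 10,"ty": 0,"tz": 0,"ax": 0,"ay": 0,"az": 0},
    {"jaw": -1,"tx": 3,"ty": 0,"tz": 0,"ax": 0,"ay": 0,"az": 0},
    {"jaw": -1,"tx": 0,"ty": 0,"tz": 0,"ax": 0,"ay": 0,"az": 0}
  ]
}}

```text
time: 3.05
tool_pos: [0.5379, -0.0797, 0.157]
tcp_rot: [1.295, 1.145, -1.297]
contact_force: [0.7, 0.0, 0.0]
opening: 0.0009
```

Run:
```python
from h import *
from workcell import readout
st=readout.state();print(st["tool_pos"],togo(st,(.5445,-.081,.149)),R.from_rotvec(st["tcp_rot"]).as_matrix()[:,0])
```

```text
[ 0.53788051 -0.0797113   0.15695207] [8.  6.7 0.5] [ 0.00241353 -0.004814   -0.9999855 ]
```

Call:
{"name": "arm_command", "arguments": {
  "increments": [
    {"jaw": -1,"tx": 3,"ty": 4,"tz": 0,"ax": 0,"ay": 0,"az": 0},
    {"jaw": -1,"tx": 3,"ty": 2,"tz": 0,"ax": 0,"ay": 0,"az": 0},
    {"jaw": -1,"tx": 0,"ty": 0,"tz": 0,"ax": 0,"ay": 0,"az": 0}
  ]
}}

```text
time: 3.35
tool_pos: [0.5451, -0.0807, 0.1525]
tcp_rot: [1.296, 1.142, -1.295]
contact_force: [0.2, 0.3, 0.0]
opening: 0.0005
```

Run:
```python
from h import *
d=look("e",["wrist","scene"]);st=d["state"];print(st["time"],st["tool_pos"],togo(st,(.5445,-.081,.149)))
c=cv2.resize(d["scene"]["img"][190:290,260:390],None,fx=6,fy=6,interpolation=cv2.INTER_CUBIC)[:590];cv2.imwrite("pics/e2.png",c)
```

```text
3.35 [ 0.54510722 -0.0807342   0.1524536 ] [ 3.5 -0.6  0.3]
```

View pics/e_wrist.png

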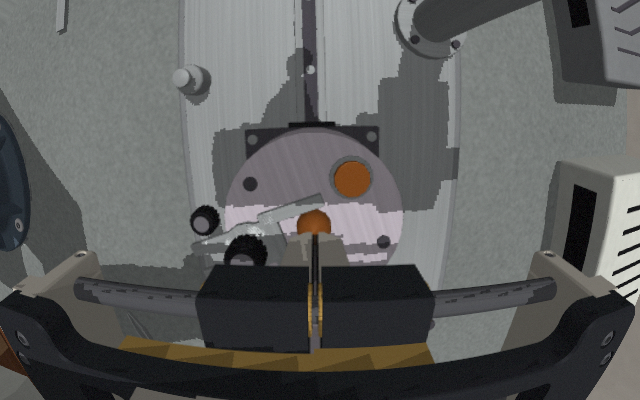

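View pics/e2.png

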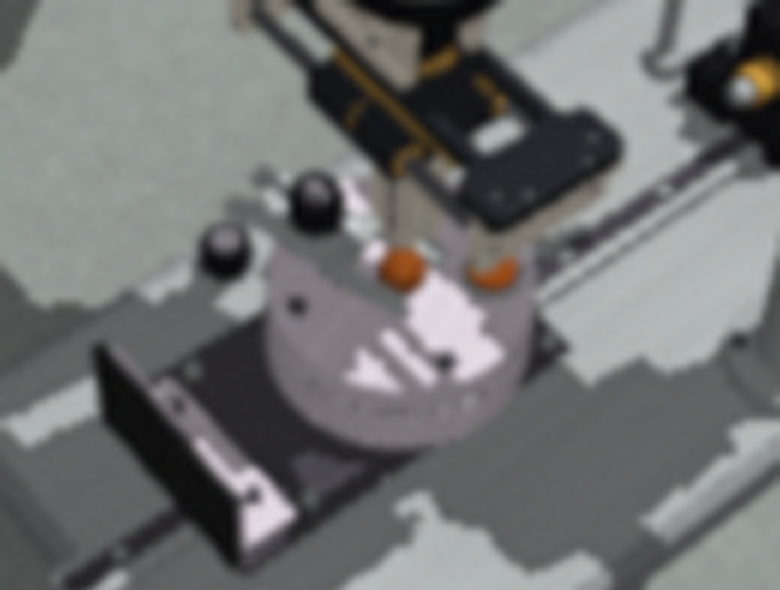

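The fingertips are right over the dome (wrist image 315,225), 18 mm up and centred. I'll lower slightly and hold.

Call:
{"name": "arm_command", "arguments": {
  "increments": [
    {"jaw": -1,"tx": 3,"ty": 0,"tz": 0,"ax": 0,"ay": 0,"az": 0},
    {"jaw": -1,"tx": 1,"ty": 0,"tz": 0,"ax": 0,"ay": 0,"az": 0},
    {"jaw": -1,"tx": 0,"ty": 0,"tz": 0,"ax": 0,"ay": 0,"az": 0},
    {"jaw": -1,"tx": 0,"ty": 0,"tz": 0,"ax": 0,"ay": 0,"az": 0},
    {"jaw": -1,"tx": 0,"ty": 0,"tz": 0,"ax": 0,"ay": 0,"az": 0},
    {"jaw": -1,"tx": 0,"ty": 0,"tz": 0,"ax": 0,"ay": 0,"az": 0},
    {"jaw": -1,"tx": 0,"ty": 0,"tz": 0,"ax": 0,"ay": 0,"az": 0},
    {"jaw": -1,"tx": 0,"ty": 0,"tz": 0,"ax": 0,"ay": 0,"az": 0}
  ]
}}

```text
time: 4.25
tool_pos: [0.5451, -0.0808, 0.1487]
tcp_rot: [1.296, 1.141, -1.295]
contact_force: [-0.3, -0.3, -0.2]
opening: 0.0006
```

Call:
{"name": "arm_command", "arguments": {
  "increments": [
    {"jaw": -1,"tx": 0,"ty": 0,"tz": 0,"ax": 0,"ay": 0,"az": 0},
    {"jaw": -1,"tx": 0,"ty": 0,"tz": 0,"ax": 0,"ay": 0,"az": 0},
    {"jaw": -1,"tx": 0,"ty": 0,"tz": 0,"ax": 0,"ay": 0,"az": 0},
    {"jaw": -1,"tx": 0,"ty": 0,"tz": 0,"ax": 0,"ay": 0,"az": 0},
    {"jaw": -1,"tx": 0,"ty": 0,"tz": 0,"ax": 0,"ay": 0,"az": 0},
    {"jaw": -1,"tx": 0,"ty": 0,"tz": 0,"ax": 0,"ay": 0,"az": 0},
    {"jaw": -1,"tx": 0,"ty": 0,"tz": 0,"ax": 0,"ay": 0,"az": 0},
    {"jaw": -1,"tx": 0,"ty": 0,"tz": 0,"ax": 0,"ay": 0,"az": 0}
  ]
}}

```text
time: 5.05
tool_pos: [0.5451, -0.0808, 0.1487]
tcp_rot: [1.296, 1.141, -1.295]
contact_force: [-0.0, 0.3, -0.4]
opening: 0.0002
```

Call:
{"name": "arm_command", "arguments": {
  "increments": [
    {"jaw": -1,"tx": 0,"ty": 0,"tz": 0,"ax": 0,"ay": 0,"az": 0},
    {"jaw": -1,"tx": 0,"ty": 0,"tz": 0,"ax": 0,"ay": 0,"az": 0},
    {"jaw": -1,"tx": 0,"ty": 0,"tz": 0,"ax": 0,"ay": 0,"az": 0},
    {"jaw": -1,"tx": 0,"ty": 0,"tz": 0,"ax": 0,"ay": 0,"az": 0},
    {"jaw": -1,"tx": 0,"ty": 0,"tz": 0,"ax": 0,"ay": 0,"az": 0},
    {"jaw": -1,"tx": 0,"ty": 0,"tz": 0,"ax": 0,"ay": 0,"az": 0},
    {"jaw": -1,"tx": 0,"ty": 0,"tz": 0,"ax": 0,"ay": 0,"az": 0},
    {"jaw": -1,"tx": 0,"ty": 0,"tz": 0,"ax": 0,"ay": 0,"az": 0}
  ]
}}

```text
time: 5.85
tool_pos: [0.5451, -0.0808, 0.1487]
tcp_rot: [1.296, 1.141, -1.295]
contact_force: [0.4, 0.2, 1.0]
opening: 0.0004
```

Call:
{"name": "arm_command", "arguments": {
  "increments": [
    {"jaw": -1,"tx": 0,"ty": 0,"tz": 0,"ax": 0,"ay": 0,"az": 0},
    {"jaw": -1,"tx": 0,"ty": 0,"tz": 0,"ax": 0,"ay": 0,"az": 0},
    {"jaw": -1,"tx": 0,"ty": 0,"tz": 0,"ax": 0,"ay": 0,"az": 0},
    {"jaw": -1,"tx": 0,"ty": 0,"tz": 0,"ax": 0,"ay": 0,"az": 0}
  ]
}}

```text
time: 6.25
tool_pos: [0.5451, -0.0808, 0.1487]
tcp_rot: [1.296, 1.141, -1.295]
contact_force: [0.2, -0.0, 0.0]
opening: 0.0009
```

Call:
{"name": "arm_command", "arguments": {
  "increments": [
    {"jaw": -1,"tx": -20,"ty": 0,"tz": 0,"ax": 0,"ay": 0,"az": 0},
    {"jaw": -1,"tx": -20,"ty": -5,"tz": 2,"ax": 0,"ay": 0,"az": 0},
    {"jaw": -1,"tx": -3,"ty": -16,"tz": 6,"ax": 0,"ay": 0,"az": 0},
    {"jaw": -1,"tx": 0,"ty": -16,"tz": 6,"ax": 0,"ay": 0,"az": 0},
    {"jaw": -1,"tx": 0,"ty": -9,"tz": 3,"ax": 0,"ay": 0,"az": 0},
    {"jaw": -1,"tx": 0,"ty": 0,"tz": 0,"ax": 0,"ay": 0,"az": 0},
    {"jaw": -1,"tx": 0,"ty": 0,"tz": 0,"ax": 0,"ay": 0,"az": 0}
  ]
}}

```text
time: 6.95
tool_pos: [0.496, -0.0921, 0.193]
tcp_rot: [1.296, 1.141, -1.295]
contact_force: [-0.8, 0.5, 0.2]
opening: 0.0009
```

Run:
```python
from h import *
d=look("f",["wrist"]);st=d["state"];print(st["time"],st["tool_pos"],togo(st,(.497,-.0925,.163)),pw(st,d["wrist"],(.497,-.0925,.148)))
```

```text
6.95 [ 0.49599539 -0.0921221   0.19298494] [30.   0.8  0.1] (np.float64(317.7692765175843), np.float64(217.98690217730262))
```

View pics/f_wrist.png

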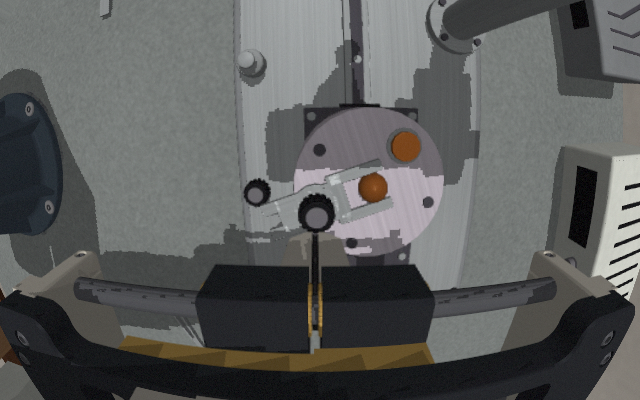

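The knob cap shows at (317,217), as predicted (318,218), right under the fingertips. I'll lower and hold.

Call:
{"name": "arm_command", "arguments": {
  "increments": [
    {"jaw": -1,"tx": 12,"ty": 0,"tz": 0,"ax": 0,"ay": 0,"az": 0},
    {"jaw": -1,"tx": 12,"ty": 1,"tz": 0,"ax": 0,"ay": 0,"az": 0},
    {"jaw": -1,"tx": 5,"ty": 0,"tz": 0,"ax": 0,"ay": 0,"az": 0},
    {"jaw": -1,"tx": 1,"ty": 0,"tz": 0,"ax": 0,"ay": 0,"az": 0},
    {"jaw": -1,"tx": 0,"ty": 0,"tz": 0,"ax": 0,"ay": 0,"az": 0},
    {"jaw": -1,"tx": 0,"ty": 0,"tz": 0,"ax": 0,"ay": 0,"az": 0},
    {"jaw": -1,"tx": 0,"ty": 0,"tz": 0,"ax": 0,"ay": 0,"az": 0}
  ]
}}

```text
time: 7.7
tool_pos: [0.4981, -0.0919, 0.1587]
tcp_rot: [1.295, 1.144, -1.296]
contact_force: [0.0, -0.9, 0.8]
opening: 0.0004
```

Call:
{"name": "arm_command", "arguments": {
  "increments": [
    {"jaw": -1,"tx": -3,"ty": 0,"tz": 0,"ax": 0,"ay": 0,"az": 0},
    {"jaw": -1,"tx": -1,"ty": 0,"tz": 0,"ax": 0,"ay": 0,"az": 0},
    {"jaw": -1,"tx": 0,"ty": 0,"tz": 0,"ax": 0,"ay": 0,"az": 0},
    {"jaw": -1,"tx": 0,"ty": 0,"tz": 0,"ax": 0,"ay": 0,"az": 0},
    {"jaw": -1,"tx": 0,"ty": 0,"tz": 0,"ax": 0,"ay": 0,"az": 0},
    {"jaw": -1,"tx": 0,"ty": 0,"tz": 0,"ax": 0,"ay": 0,"az": 0},
    {"jaw": -1,"tx": 0,"ty": 0,"tz": 0,"ax": 0,"ay": 0,"az": 0},
    {"jaw": -1,"tx": 0,"ty": 0,"tz": 0,"ax": 0,"ay": 0,"az": 0}
  ]
}}

```text
time: 8.5
tool_pos: [0.4985, -0.092, 0.164]
tcp_rot: [1.296, 1.142, -1.294]
contact_force: [0.2, 0.9, -0.2]
opening: 0.0004
```

Call:
{"name": "arm_command", "arguments": {
  "increments": [
    {"jaw": -1,"tx": 0,"ty": 0,"tz": 0,"ax": 0,"ay": 0,"az": 0},
    {"jaw": -1,"tx": 0,"ty": 0,"tz": 0,"ax": 0,"ay": 0,"az": 0},
    {"jaw": -1,"tx": 0,"ty": 0,"tz": 0,"ax": 0,"ay": 0,"az": 0},
    {"jaw": -1,"tx": 0,"ty": 0,"tz": 0,"ax": 0,"ay": 0,"az": 0},
    {"jaw": -1,"tx": 0,"ty": 0,"tz": 0,"ax": 0,"ay": 0,"az": 0},
    {"jaw": -1,"tx": 0,"ty": 0,"tz": 0,"ax": 0,"ay": 0,"az": 0},
    {"jaw": -1,"tx": 0,"ty": 0,"tz": 0,"ax": 0,"ay": 0,"az": 0},
    {"jaw": -1,"tx": 0,"ty": 0,"tz": 0,"ax": 0,"ay": 0,"az": 0}
  ]
}}

```text
time: 9.3
tool_pos: [0.4984, -0.092, 0.1639]
tcp_rot: [1.296, 1.142, -1.295]
contact_force: [-0.7, 0.6, -1.1]
opening: 0.0009
```

Call:
{"name": "arm_command", "arguments": {
  "increments": [
    {"jaw": -1,"tx": 0,"ty": 0,"tz": 0,"ax": 0,"ay": 0,"az": 0},
    {"jaw": -1,"tx": 0,"ty": 0,"tz": 0,"ax": 0,"ay": 0,"az": 0},
    {"jaw": -1,"tx": 0,"ty": 0,"tz": 0,"ax": 0,"ay": 0,"az": 0},
    {"jaw": -1,"tx": 0,"ty": 0,"tz": 0,"ax": 0,"ay": 0,"az": 0},
    {"jaw": -1,"tx": 0,"ty": 0,"tz": 0,"ax": 0,"ay": 0,"az": 0},
    {"jaw": -1,"tx": 0,"ty": 0,"tz": 0,"ax": 0,"ay": 0,"az": 0},
    {"jaw": -1,"tx": 0,"ty": 0,"tz": 0,"ax": 0,"ay": 0,"az": 0},
    {"jaw": -1,"tx": 0,"ty": 0,"tz": 0,"ax": 0,"ay": 0,"az": 0}
  ]
}}

```text
time: 10.1
tool_pos: [0.4984, -0.092, 0.1639]
tcp_rot: [1.296, 1.142, -1.295]
contact_force: [-0.6, -0.2, 0.0]
opening: 0.0007
```

Call:
{"name": "arm_command", "arguments": {
  "increments": [
    {"jaw": -1,"tx": 0,"ty": 0,"tz": 0,"ax": 0,"ay": 0,"az": 0},
    {"jaw": -1,"tx": 0,"ty": 0,"tz": 0,"ax": 0,"ay": 0,"az": 0},
    {"jaw": -1,"tx": 0,"ty": 0,"tz": 0,"ax": 0,"ay": 0,"az": 0}
  ]
}}

```text
time: 10.4
tool_pos: [0.4984, -0.092, 0.164]
tcp_rot: [1.296, 1.142, -1.295]
contact_force: [-0.3, 0.0, -0.4]
opening: 0.0006
```

Run:
```python
from h import *
t=pickle.load(open("a.pkl","rb"))["top"]
b=onz(t,241.2,149.,.085)
for D in [(.5445,-.081),(.546,-.082)]:
    v=b[:2]-D; print(b, np.hypot(*v), np.arctan2(-v[0],v[1]))
from workcell import readout
st=readout.state();M=R.from_rotvec(st["tcp_rot"]).as_matrix();print(np.arctan2(M[1,1],M[0,1]))
th=-.105; ey=np.array([-np.sin(th),np.cos(th)])
D=np.array([.5445,-.081]);pad=D-.14*ey;print("pad",pad,"home dome/pad",)
P1=pad-.045*ey; print(P1,togo(st,[*P1,.164]),pad+.162*ey-.0075*ey)
```

```text
[0.57701222 0.23534247 0.085     ] 0.3180088113797802 -0.10241580549126905
[0.57701222 0.23534247 0.085     ] 0.3188542024067568 -0.09741545229675817
-0.11939051166825755
pad [ 0.529827   -0.22022896] home dome/pad
[ 0.52511067 -0.26498112] [  1.1  47.1 168.6] [ 0.5460197  -0.06657986]
```

Call:
{"name": "arm_command", "arguments": {
  "increments": [
    {"jaw": -1,"tx": -20,"ty": 0,"tz": 5,"ax": -1,"ay": 0,"az": 0},
    {"jaw": -1,"tx": -10,"ty": 5,"tz": 30,"ax": 0,"ay": 0,"az": 0},
    {"jaw": -1,"tx": 0,"ty": 10,"tz": 40,"ax": 0,"ay": 0,"az": 0},
    {"jaw": -1,"tx": 0,"ty": 15,"tz": 40,"ax": 0,"ay": 0,"az": 0},
    {"jaw": -1,"tx": 0,"ty": 10,"tz": 35,"ax": 0,"ay": 0,"az": 0},
    {"jaw": -1,"tx": 0,"ty": 4,"tz": 15,"ax": 0,"ay": 0,"az": 0},
    {"jaw": -1,"tx": 0,"ty": 0,"tz": 0,"ax": 0,"ay": 0,"az": 0},
    {"jaw": -1,"tx": 0,"ty": 0,"tz": 0,"ax": 0,"ay": 0,"az": 0}
  ]
}}

```text
time: 11.2
tool_pos: [0.5256, -0.2648, 0.1959]
tcp_rot: [1.281, 1.153, -1.28]
contact_force: [0.1, 0.4, -0.2]
opening: 0.0004
```

Run:
```python
from h import *
d=look("g",["wrist"]);st=d["state"];M=R.from_rotvec(st["tcp_rot"]).as_matrix();print(st["tool_pos"],togo(st,(.5255,-.265,.095)),np.arctan2(M[1,1],M[0,1]),st["qpos"].round(2))
```

```text
[ 0.52564347 -0.26481261  0.19590247] [100.9  -0.7  -0.2] -0.09923624629434763 [-0.54  0.44  1.58 -0.    1.12 -0.44]
```

View pics/g_wrist.png

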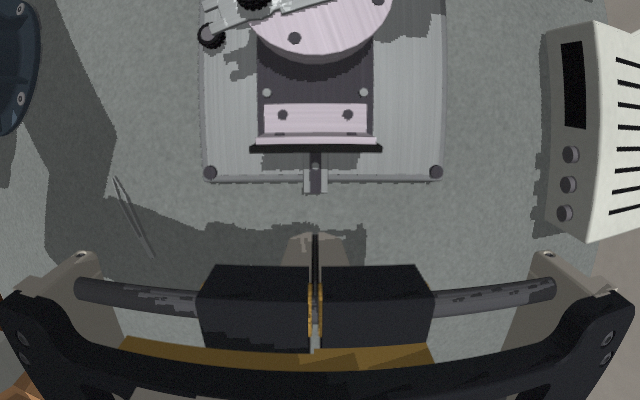

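The pad appears square to the tool, at columns 249–382 (centre 315), directly ahead of the fingers. I'll descend.

Call:
{"name": "arm_command", "arguments": {
  "increments": [
    {"jaw": -1,"tx": 25,"ty": 0,"tz": 0,"ax": 0,"ay": 0,"az": 0},
    {"jaw": -1,"tx": 30,"ty": 0,"tz": 0,"ax": 0,"ay": 0,"az": 0},
    {"jaw": -1,"tx": 25,"ty": 0,"tz": 0,"ax": 0,"ay": 0,"az": 0},
    {"jaw": -1,"tx": 12,"ty": 0,"tz": 0,"ax": 0,"ay": 0,"az": 0},
    {"jaw": -1,"tx": 4,"ty": 0,"tz": 0,"ax": 0,"ay": 0,"az": 0},
    {"jaw": -1,"tx": 0,"ty": 0,"tz": 0,"ax": 0,"ay": 0,"az": 0}
  ]
}}

```text
time: 11.85
tool_pos: [0.5272, -0.2578, 0.0995]
tcp_rot: [1.276, 1.155, -1.273]
contact_force: [0.7, -0.6, 1.3]
opening: 0.0003
```

Run:
```python
from h import *
d=look("i",["wrist","scene"]);st=d["state"];print(st["tool_pos"],st["contact_force"])
```

```text
[ 0.52723289 -0.25777466  0.09953607] [ 0.6683808  -0.55424253  1.29442602]
```

View pics/i_scene.png

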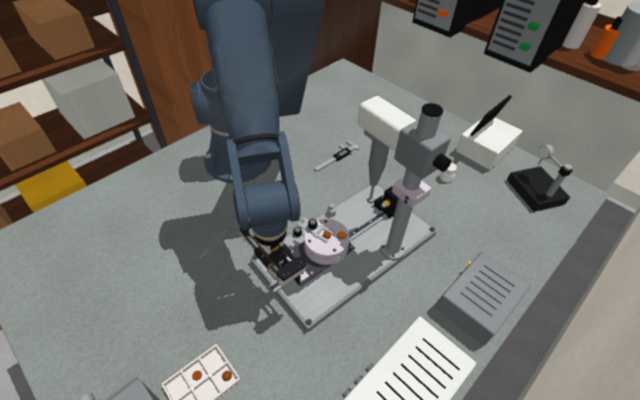

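View pics/i_wrist.png

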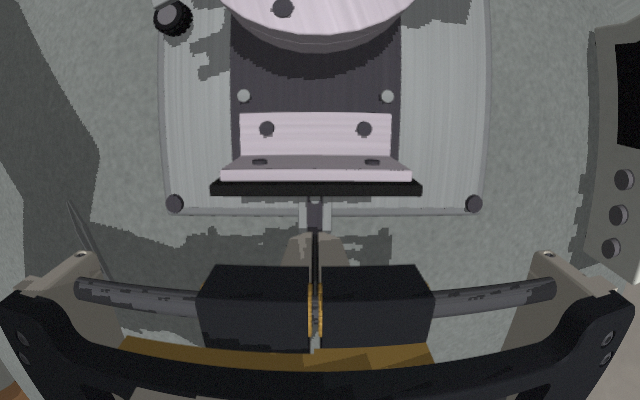

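Call:
{"name": "arm_command", "arguments": {
  "increments": [
    {"jaw": -1,"tx": 1,"ty": 0,"tz": -5,"ax": 0,"ay": 0,"az": 0},
    {"jaw": -1,"tx": 1,"ty": 0,"tz": -5,"ax": 0,"ay": 0,"az": 0},
    {"jaw": -1,"tx": 0,"ty": 0,"tz": -5,"ax": 0,"ay": 0,"az": 0},
    {"jaw": -1,"tx": 0,"ty": 0,"tz": -4,"ax": 0,"ay": 0,"az": 0},
    {"jaw": -1,"tx": 0,"ty": 0,"tz": -3,"ax": 0,"ay": 0,"az": 0},
    {"jaw": -1,"tx": 0,"ty": 0,"tz": -3,"ax": 0,"ay": 0,"az": 0},
    {"jaw": -1,"tx": 0,"ty": 0,"tz": -3,"ax": 0,"ay": 0,"az": 0}
  ]
}}

```text
time: 12.65
tool_pos: [0.5317, -0.2287, 0.1009]
tcp_rot: [1.277, 1.149, -1.271]
contact_force: [-0.4, -1.6, 0.5]
opening: 0.0006
```

Call:
{"name": "arm_command", "arguments": {
  "increments": [
    {"jaw": -1,"tx": 1,"ty": 0,"tz": -3,"ax": 0,"ay": 0,"az": 0},
    {"jaw": -1,"tx": 1,"ty": 0,"tz": -4,"ax": 0,"ay": 0,"az": 0},
    {"jaw": -1,"tx": 1,"ty": 0,"tz": -5,"ax": 0,"ay": 0,"az": 0},
    {"jaw": -1,"tx": 1,"ty": 0,"tz": -5,"ax": 0,"ay": 0,"az": 0},
    {"jaw": -1,"tx": 0,"ty": 0,"tz": -5,"ax": 0,"ay": 0,"az": 0}
  ]
}}

```text
time: 13.15
tool_pos: [0.5346, -0.2069, 0.0974]
tcp_rot: [1.276, 1.144, -1.271]
contact_force: [-0.4, -2.7, 0.6]
opening: 0.0004
```

Run:
```python
from h import *
d=look("j",["wrist"]);st=d["state"];M=R.from_rotvec(st["tcp_rot"]).as_matrix();print(st["tool_pos"],st["contact_force"],M.round(3))
th=-.1;ey=np.array([-np.sin(th),np.cos(th)]);h=np.array([.5445,-.081])+(-.14+.162-.0075)*ey;print(h,togo(st,[*h,.098]))
```

```text
[ 0.53461608 -0.20689455  0.09737853] [-0.43890376 -2.65421116  0.6119109 ] [[ 0.015  0.996 -0.093]
 [-0.011 -0.093 -0.996]
 [-1.     0.016  0.01 ]]
[ 0.54594758 -0.06657244] [  -2.1   -1.7 -140.8]
```

View pics/j_wrist.png

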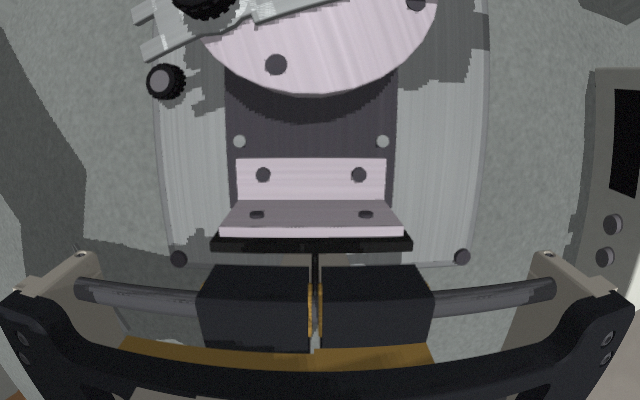

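The fingers are on the pad, centred, reading about 2.7 N with the carriage moving. Orientation has barely drifted. I'll keep pushing gently.

Call:
{"name": "arm_command", "arguments": {
  "increments": [
    {"jaw": -1,"tx": 0,"ty": 0,"tz": -4,"ax": 0,"ay": 0,"az": 0},
    {"jaw": -1,"tx": 0,"ty": 0,"tz": -5,"ax": 0,"ay": 0.3,"az": 0.3},
    {"jaw": -1,"tx": 0,"ty": 0,"tz": -5,"ax": 0,"ay": 0,"az": 0},
    {"jaw": -1,"tx": 0,"ty": 0,"tz": -5,"ax": 0,"ay": 0,"az": 0},
    {"jaw": -1,"tx": 0,"ty": 0,"tz": -5,"ax": 0,"ay": 0,"az": 0},
    {"jaw": -1,"tx": 0,"ty": 0,"tz": -5,"ax": 0,"ay": 0,"az": 0},
    {"jaw": -1,"tx": 0,"ty": 0,"tz": -5,"ax": 0,"ay": 0,"az": 0},
    {"jaw": -1,"tx": 0,"ty": 0,"tz": -5,"ax": 0,"ay": 0,"az": 0}
  ]
}}

```text
time: 14.0
tool_pos: [0.5388, -0.1641, 0.0972]
tcp_rot: [1.283, 1.144, -1.263]
contact_force: [0.8, -3.2, 1.7]
opening: 0.0005
```

Run:
```python
from h import *
from workcell import readout
st=readout.state();M=R.from_rotvec(st["tcp_rot"]).as_matrix();print(st["tool_pos"],st["contact_force"],M.round(3),togo(st,(.54595,-.06657,.098)))
```

```text
[ 0.5387886  -0.16411463  0.09715062] [ 0.7570606  -3.23966024  1.68637552] [[ 0.022  0.995 -0.093]
 [-0.006 -0.092 -0.996]
 [-1.     0.022  0.004]] [ -1.3  -1.9 -97.8]
```

Call:
{"name": "arm_command", "arguments": {
  "increments": [
    {"jaw": -1,"tx": 0,"ty": 0,"tz": -5,"ax": 0,"ay": 0,"az": -0.5},
    {"jaw": -1,"tx": 0,"ty": 0,"tz": -5,"ax": 0,"ay": 0,"az": -0.5},
    {"jaw": -1,"tx": 0,"ty": 0,"tz": -5,"ax": 0,"ay": 0,"az": 0},
    {"jaw": -1,"tx": 0,"ty": 0,"tz": -5,"ax": 0,"ay": 0,"az": 0},
    {"jaw": -1,"tx": 0,"ty": 0,"tz": -5,"ax": 0,"ay": 0,"az": 0},
    {"jaw": -1,"tx": 0,"ty": 0,"tz": -5,"ax": 0,"ay": 0,"az": 0},
    {"jaw": -1,"tx": 0,"ty": 0,"tz": -5,"ax": 0,"ay": 0,"az": 0},
    {"jaw": -1,"tx": 0,"ty": 0,"tz": -5,"ax": 0,"ay": 0,"az": 0}
  ]
}}

```text
time: 14.8
tool_pos: [0.5425, -0.1206, 0.0971]
tcp_rot: [1.275, 1.159, -1.277]
contact_force: [0.0, -3.7, 3.1]
opening: 0.0003
```

Run:
```python
from h import *
d=look("k",["wrist","scene"]);st=d["state"];M=R.from_rotvec(st["tcp_rot"]).as_matrix();print(st["tool_pos"],st["contact_force"],M.round(3),togo(st,(.54595,-.06657,.098)))
c=cv2.resize(d["scene"]["img"][100:300,230:450],None,fx=3,fy=3,interpolation=cv2.INTER_CUBIC);cv2.imwrite("pics/k2.png",c[:600])
```

```text
[ 0.54254971 -0.1206017   0.09710048] [ 0.04470732 -3.68943958  3.07962198] [[ 0.002  0.996 -0.092]
 [-0.004 -0.092 -0.996]
 [-1.     0.003  0.004]] [ -1.1  -1.6 -54.1]
```

View pics/k2.png

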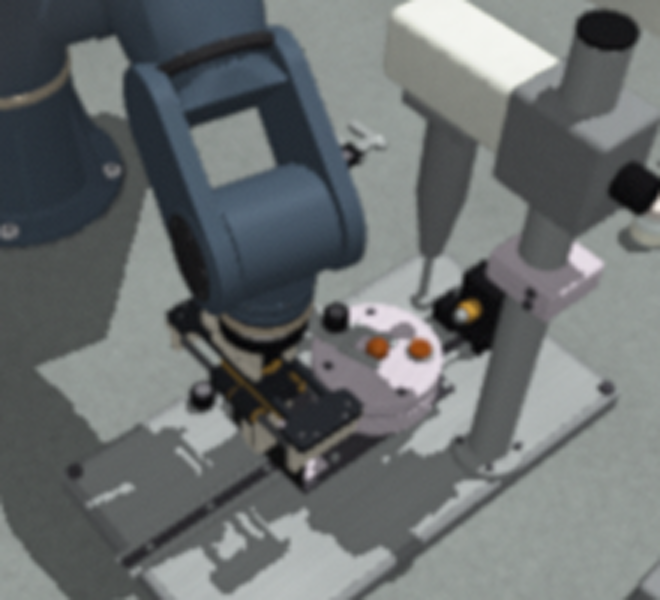

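View pics/k_wrist.png

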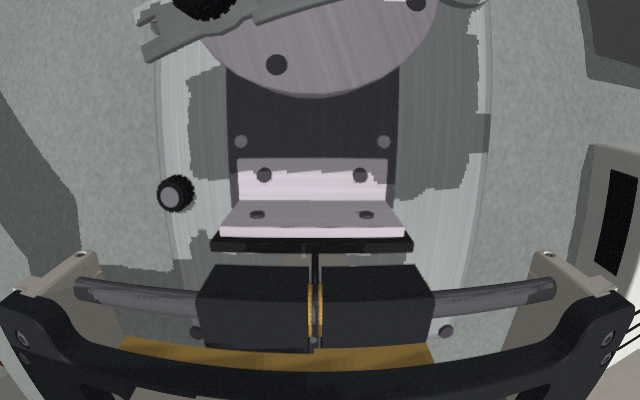

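Call:
{"name": "arm_command", "arguments": {
  "increments": [
    {"jaw": -1,"tx": 0,"ty": 0,"tz": -5,"ax": 0,"ay": 0,"az": 0},
    {"jaw": -1,"tx": 0,"ty": 0,"tz": -5,"ax": 0,"ay": 0,"az": 0},
    {"jaw": -1,"tx": 0,"ty": 0,"tz": -5,"ax": 0,"ay": 0,"az": 0},
    {"jaw": -1,"tx": 0,"ty": 0,"tz": -5,"ax": 0,"ay": 0,"az": 0},
    {"jaw": -1,"tx": 0,"ty": 0,"tz": -5,"ax": 0,"ay": 0,"az": 0},
    {"jaw": -1,"tx": 0,"ty": 0,"tz": -4,"ax": 0,"ay": 0,"az": 0},
    {"jaw": -1,"tx": 0,"ty": 0,"tz": -3,"ax": 0,"ay": 0,"az": 0},
    {"jaw": -1,"tx": 0,"ty": 0,"tz": -2,"ax": 0,"ay": 0,"az": 0}
  ]
}}

```text
time: 15.7
tool_pos: [0.5458, -0.0837, 0.0968]
tcp_rot: [1.274, 1.16, -1.277]
contact_force: [-0.1, -3.2, 2.5]
opening: 0.0002
```

Call:
{"name": "arm_command", "arguments": {
  "increments": [
    {"jaw": -1,"tx": 0,"ty": 0,"tz": -2,"ax": 0,"ay": 0,"az": 0},
    {"jaw": -1,"tx": 0,"ty": 0,"tz": -2,"ax": 0,"ay": 0,"az": 0}
  ]
}}

```text
time: 15.9
tool_pos: [0.5462, -0.0794, 0.0968]
tcp_rot: [1.275, 1.16, -1.277]
contact_force: [0.1, -3.0, 1.7]
opening: 0.0004
```

Call:
{"name": "arm_command", "arguments": {
  "increments": [
    {"jaw": -1,"tx": 0,"ty": 0,"tz": -2,"ax": 0,"ay": 0,"az": 0},
    {"jaw": -1,"tx": 0,"ty": 0,"tz": -2,"ax": 0,"ay": 0,"az": 0},
    {"jaw": -1,"tx": 0,"ty": 0,"tz": -1.5,"ax": 0,"ay": 0,"az": 0}
  ]
}}

```text
time: 16.2
tool_pos: [0.5467, -0.0736, 0.0968]
tcp_rot: [1.275, 1.16, -1.277]
contact_force: [-0.0, -2.4, 3.3]
opening: 0.0002
```

Call:
{"name": "arm_command", "arguments": {
  "increments": [
    {"jaw": -1,"tx": 0,"ty": 0,"tz": -1.5,"ax": 0,"ay": 0,"az": 0},
    {"jaw": -1,"tx": 0,"ty": 0,"tz": -1.5,"ax": 0,"ay": 0,"az": 0}
  ]
}}

```text
time: 16.4
tool_pos: [0.547, -0.0704, 0.0968]
tcp_rot: [1.275, 1.16, -1.277]
contact_force: [-0.6, -3.5, 2.1]
opening: 0.0005
```

Call:
{"name": "arm_command", "arguments": {
  "increments": [
    {"jaw": -1,"tx": 0,"ty": 0,"tz": -1.5,"ax": 0,"ay": 0,"az": 0},
    {"jaw": -1,"tx": 0,"ty": 0,"tz": -1.5,"ax": 0,"ay": 0,"az": 0}
  ]
}}

```text
time: 16.6
tool_pos: [0.5473, -0.0671, 0.0968]
tcp_rot: [1.275, 1.16, -1.277]
contact_force: [0.0, -3.0, 2.7]
opening: 0.0004
```

Call:
{"name": "arm_command", "arguments": {
  "increments": [
    {"jaw": -1,"tx": 0,"ty": 0,"tz": -1.5,"ax": 0,"ay": 0,"az": 0},
    {"jaw": -1,"tx": 0,"ty": 0,"tz": -1.5,"ax": 0,"ay": 0,"az": 0}
  ]
}}

```text
time: 16.8
tool_pos: [0.5475, -0.0657, 0.0969]
tcp_rot: [1.272, 1.158, -1.278]
contact_force: [-3.5, -23.0, 3.1]
opening: 0.0006
```

Run:
```python
from h import *
d=look("l",["scene"]);print(d["state"]["tool_pos"],d["state"]["contact_force"])
c=cv2.resize(d["scene"]["img"][150:300,300:450],None,fx=4,fy=4,interpolation=cv2.INTER_CUBIC);cv2.imwrite("pics/l2.png",c[:600])
```

```text
[ 0.54754435 -0.06566741  0.09687504] [ -3.47851004 -23.03942328   3.06153414]
```

View pics/l2.png

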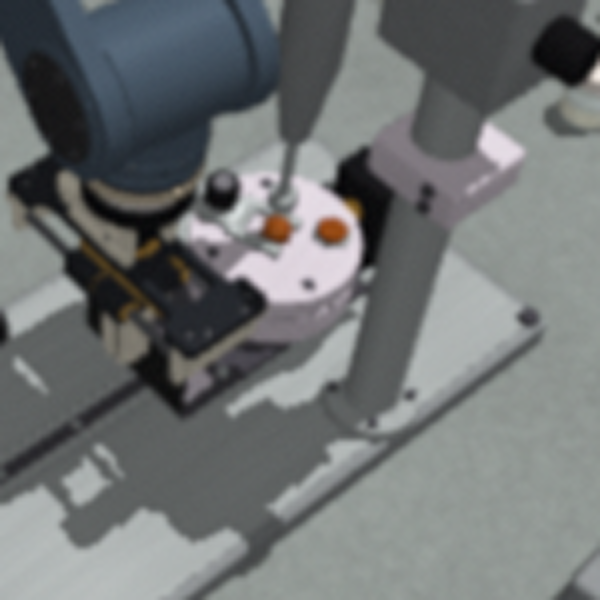

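Force rose to 23 N at y = -0.0657, where the predicted home was -0.0666, so the carriage is against the stop with the dome under the probe. I'll back off straight.

Call:
{"name": "arm_command", "arguments": {
  "increments": [
    {"jaw": -1,"tx": 0,"ty": 0,"tz": 3,"ax": 0,"ay": 0,"az": 0},
    {"jaw": -1,"tx": 0,"ty": 0,"tz": 8,"ax": 0,"ay": 0,"az": 0},
    {"jaw": -1,"tx": 0,"ty": 0,"tz": 20,"ax": 0,"ay": 0,"az": 0},
    {"jaw": -1,"tx": 0,"ty": 0,"tz": 25,"ax": 0,"ay": 0,"az": 0},
    {"jaw": -1,"tx": 0,"ty": 0,"tz": 25,"ax": 0,"ay": 0,"az": 0},
    {"jaw": -1,"tx": -10,"ty": 0,"tz": 25,"ax": 0,"ay": 0,"az": 0},
    {"jaw": -1,"tx": -20,"ty": 0,"tz": 25,"ax": 0,"ay": 0,"az": 0},
    {"jaw": -1,"tx": -25,"ty": 0,"tz": 20,"ax": 0,"ay": 0,"az": 0}
  ]
}}

```text
time: 17.65
tool_pos: [0.5298, -0.2176, 0.1489]
tcp_rot: [1.27, 1.173, -1.28]
contact_force: [-0.3, 0.6, 0.7]
opening: 0.0008
```

Call:
{"name": "arm_command", "arguments": {
  "increments": [
    {"jaw": -1,"tx": -25,"ty": 0,"tz": 25,"ax": 0,"ay": 0,"az": 0},
    {"jaw": -1,"tx": -25,"ty": 0,"tz": 25,"ax": 0,"ay": 0,"az": 0},
    {"jaw": -1,"tx": -25,"ty": 0,"tz": 25,"ax": 0,"ay": 0,"az": 0},
    {"jaw": -1,"tx": -10,"ty": 0,"tz": 10,"ax": 0,"ay": 0,"az": 0},
    {"jaw": -1,"tx": 0,"ty": 0,"tz": 0,"ax": 0,"ay": 0,"az": 0},
    {"jaw": -1,"tx": 0,"ty": 0,"tz": 0,"ax": 0,"ay": 0,"az": 0}
  ]
}}

```text
time: 18.25
tool_pos: [0.5214, -0.3067, 0.2369]
tcp_rot: [1.274, 1.174, -1.28]
contact_force: [0.2, 0.3, -0.7]
opening: 0.0008
```

Run:
```python
from h import *
d=look("m",["scene","top","wrist"]);print(d["state"]["tool_pos"],d["state"]["contact_force"],d["state"]["qvel"].round(4))
c=cv2.resize(d["scene"]["img"][150:300,290:450],None,fx=4,fy=4,interpolation=cv2.INTER_CUBIC);cv2.imwrite("pics/m2.png",c[:600])
c=cv2.resize(d["top"]["img"][90:220,225:425],None,fx=4,fy=4,interpolation=cv2.INTER_CUBIC);cv2.imwrite("pics/m3.png",c[:600])
```

```text
[ 0.52140374 -0.30668375  0.23694095] [ 0.16706532  0.31683061 -0.6733889 ] [ 0.0004  0.0043  0.0061  0.0045 -0.0015  0.0016]
```

View pics/m2.png

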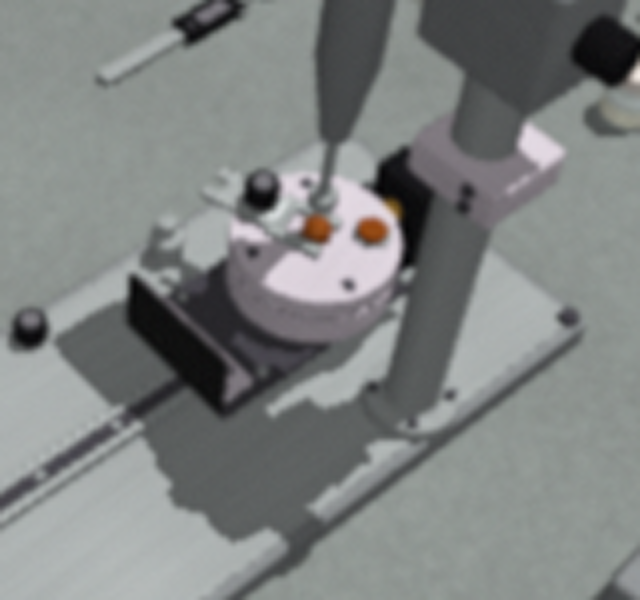

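View pics/m3.png

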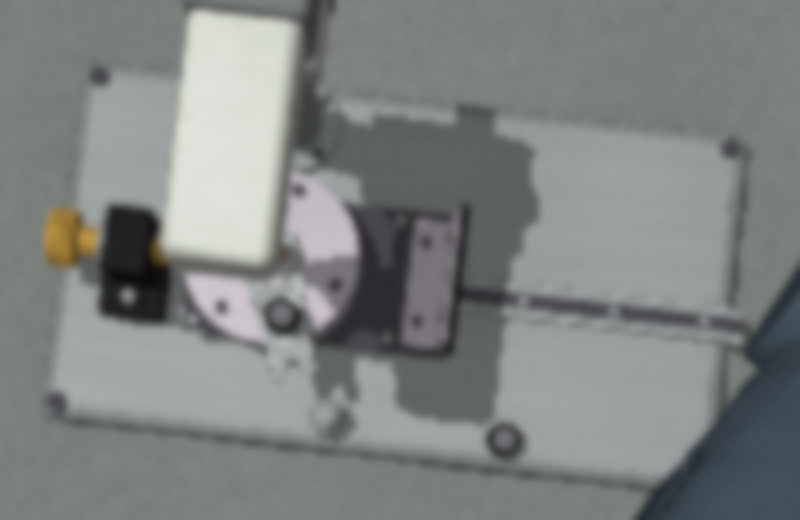

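View pics/m_wrist.png

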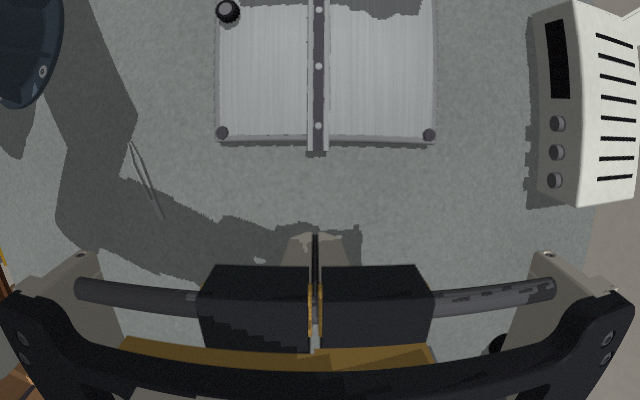

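Run:
```python
from h import *
a=pickle.load(open("a.pkl","rb"));m=pickle.load(open("m.pkl","rb"))
T=lambda u,v:(u/4+225-.375,v/4+90-.375)
for p,q in [((690,235),(466,205)),((682,372),(458,352))]:
    print("pad travel",np.linalg.norm(onz(a["top"],*T(*p),.126)-onz(a["top"],*T(*q),.126)))
def dome(f,box):
    h=cv2.cvtColor(f["img"],cv2.COLOR_BGR2HSV);mk=cv2.inRange(h,(5,150,60),(20,255,255));k,l,s,c=cv2.connectedComponentsWithStats(mk)
    return [c[i] for i in range(1,k) if s[i,4]>12 and box[0]<c[i][0]<box[1] and box[2]<c[i][1]<box[3]]
A=dome(a["scene"],(300,380,205,250));B=dome(m["scene"],(300,400,180,250));print(A,B)
pa=[onz(a["scene"],*c,.129) for c in A];pb=[onz(m["scene"],*c,.129) for c in B]
for x,y in zip(sorted(pa,key=lambda p:p[0]),sorted(pb,key=lambda p:p[0])): print(x.round(4),y.round(4),np.linalg.norm(x-y))
```

```text
pad travel 0.16289279285904554
pad travel 0.1612425005167367
[array([326.65517241, 234.27586207]), array([341.34210526, 234.39473684])] [array([368.65384615, 206.73076923]), array([382.44, 207.08])]
[ 0.5477 -0.0835  0.129 ] [0.5622 0.0791 0.129 ] 0.1632336287716591
[ 0.5762 -0.0542  0.129 ] [0.5913 0.1077 0.129 ] 0.16261453800022263
```

```bash
python3 -c "
from workcell import bot;print(bot.sign_off())"
```

```text
the job is handed in; nothing more can be done
None
```

The job is done and handed in at about 18 s of robot time. Both targets were pointed at, and the carriage is home against the micrometer stop.

- **Pointing:** With the fingers shut and pointing straight down, I held about 15 mm over the domed specimen for about 2.7 s. I then held about 16 mm over the clamp knob for about 2.6 s. I never moved over the flat specimen, and the force readings showed no contact during either hold.
- **Pushing:** I pushed the middle of the pad's outer face at up to about 55 mm/s, slowing to about 15 mm/s near the end. It took about 3 N while sliding and rose to 23 N at the stop, about 1 mm from where I had predicted home to be. I then backed straight off and lifted clear.
- **Last checks:**
  - The pad and both specimens moved 161–163 mm, against about 162 mm expected.
  - The dome sits under the probe to within about 4 mm, which is the camera spread.
  - The stage did not turn.
  - The spare knob, weight and tweezers look unmoved. I did not measure the other loose items again.
  - Contact force was about zero, with nothing touched.
- **Disagreements:** The cameras differed by about 4–5 mm on the dome's x position, so I used the wrist view from directly overhead. The tool tilted by up to about 1.3° during the push, and I corrected it.

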